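Check a cartridge fuse with sprung test tweezers

ROBOT

A 6-joint arm with a two-finger parallel gripper is mounted at the origin on a cart in front of the work surface, level with it; the furniture and walls round the work are solid. World frame = base frame: x ahead of the robot, y to its left, z up, the work surface at z = 0. Lengths are in m, angles in rad, forces in N, time in s.
With the tool pointing down it reaches from about 0.4 to 0.825 m from the base axis. Payload 7 kg.
Tool frame: the origin (TCP) lies midway between the tips of the shut fingers; the grasp point (between the pads) lies arm.hold_point_z behind it (arm.hold_point_z is the distance from the TCP to the grasp point, in m); z points along the fingers, y is the line along which they close (so a half turn about z gives the same grasp; the last joint's range is limited). The gripper opens to 88 mm and grips with 3 to 60 N. Pads are 19 mm wide; open, the fingers measure 130 mm over their backs; the gripper's body (78 mm by 193 mm) begins 47 mm behind the grasp point.
Start: joints at [0.288, 0.359, 0.012, 0, -1.224, -0.288], TCP at [0.675, -0, 0.197] pointing down, gripper open.
Joint ranges: [-3.07, 3.07], [-1.43, 2.12], [-1.02, 1.25], [-3.03, 1.67], [-3.05, -0], [-3.03, 3.03]. Speed limits (rad/s): [2.39, 2.39, 3.01, 3.14, 3.14, 3.14].

INTERFACE

Orientations are given as [roll, pitch, yaw] about the fixed x, y, z axes, in that order (R = Rz(yaw) Ry(pitch) Rx(roll)).
In Python, from station import arm gives the robot as it stands.
- The arm moves only by the shell command python3 -m crank 'ROWS' [OPENING] [FORCE]. ROWS is JSON, a list that holds one entry, the list of rows, each a list of 4 numbers: the shift along the tool's x, y, z in units of 25 mm (1.0 is 25 mm), then the turn about the tool's z in units of 5 degrees (1.0 is 5 degrees). A call has 1 to 12 rows; each row is the pose to reach, as a shift and turn from the pose commanded when the call began, along the tool's axes at that moment; what a row does not reach only later rows make up. A row lasts 1/8 s, in which the tool goes at most 62.5 mm and 10.7 degrees, less where a joint would pass 70% of its speed; a pose out of reach is approached as far as the arm can. A call with a gripper value outside its range is refused whole. OPENING is the closure, from 0 (fully open) to 1 (shut), set as the call begins (- or left out, the last holds). The fingers move at their own pace and stop on an object; FORCE is the grip in N (left out, the last holds). Time passes only in rows, so rows that repeat a pose let the fingers close. It gives the time, the measured TCP pose, the force, the opening and the grip force at its end, in the units of the state.
- arm.get_state(): the state, without advancing time (a new reading comes with each control period).
- arm.grab_frame(name): name is "scene" or "side" or "wrist"; returns (picture, depth): 384x512x3 uint8, red, green, blue; 384x512 float32, m along the optical axis (not along the pixel's ray), 0 where there is no reading.
- arm.get_calibration(name): a dict with "mtx" (3x3 intrinsics, pixels), "k1" (the pictures are not rectified: a ray, as slopes to the right and down, at radius r is drawn at 1 + k1 r^2 times it, then the intrinsics apply), "R" (3x3) and "t" (3): a world point X has camera coordinates R X + t; the wrist camera has in their place "mount" (4x4, takes a point from camera to tool coordinates, whose origin is the TCP and whose axes are the flange's). Camera axes: x right, y down, z forward; pixel columns grow to the right and rows downward; lengths in m; the calibration is good to about 2 mm. A picture is of the moment at which its call begins: read the wrist's pose just before it. get_calibration takes no time and is no camera call.
- arm.job_done(): hands the job in; it is judged then, once.
Trained networks look in the newest picture that a camera, given by its name, has taken for a name from the list of things; names that differ only in an ending like _2 or _b are one class to them, and where a whole thing is asked for, a point or a joint stands for the part that bears it (a point fixed in the world has none). Each returns a list of dicts, best first, with "score" (0 to 1); they miss things now and then, are a little off and sometimes report something else, mostly with a low value. They report only what shows in the picture. A call takes as long as a camera call.
- arm.recognise(thing, camera): "extent" ([left, top, width, height] in pixels, round what is visible of it).
- arm.trace(thing, camera): "mask" (384x512 bool, what is visible of it) and "extent" ([left, top, width, height] in pixels, round what is visible of it).
The state is a dict: "t": time; "q": joint angles; "qd": joint speeds; "joint_efforts": joint torques, N m; "eef_pos": TCP position; "ee_rot": TCP orientation; "force": force on the tool from outside, world axes, zero at the start; "moment": the same for the moment, N m; "width": finger opening in m; "gripper_force": force on a finger pad.
Only numpy, scipy, OpenCV 4.12 (cv2) and the standard library are available. Lean on these libraries where they do the work, as an engineer would, in place of code of your own. Each camera call takes 0.05 s, during which the arm holds its last target. There are 200 camera calls.

TASK

Check the fuse in the grey fused unit: slide the unit's flat cover fully open, then lift the test tweezers off their rest, squeeze them until their two tips stand as far apart as the middles of the fuse's two metal end caps, and set one tip gently on each cap so that both spring probes are pushed in a little. Finish while still holding the tweezers there, level, squeezed and steady as for a reading; do not knock the other things on the bench about.

Things in the scene. Friction and masses are not known exactly. Their poses are not given: they have to be found in the camera images.
- fused_unit: grey plastic housing 140 x 90 mm on a plywood board 160 x 110 x 12 mm, fixed; origin at the centre of the board's underside, z up; x is the way the cover opens, y runs along the fuse. Flat top 48 mm above the bench, bare from x = -70 to -40 mm; 7 mm high guide rails at y = +-34 mm, x = -40 to 54 mm, end stop at x = 54 mm. The cover shuts an opening x = -30 to 0 mm, y = +-26 mm
- fuse: cartridge fuse under the cover: cylinder 10 mm thick, 38 mm long, white ceramic barrel, a metal cap 10 mm long at each end; clipped in with its axis along the unit's y at the unit's x = -15 mm, top of the caps 10 mm below the housing top. Its frame is the unit's own
- cap_left (a point): top of the metal cap at the fuse's +y end, half-way along the cap, 38 mm above the bench; axes as the fused unit's. The two cap points are 28 mm apart
- cap_right (a point): the same for the cap at the fuse's -y end
- cover (a joint): how far the flat cover (44 mm in x, 60 mm in y, 3 mm thick, on the housing top) has slid along the unit's +x: 0 shut, 0.042 m fully open; it needs about 1.2 N and stays where it is left
- cover_grip (a point): centre of the thumb grip on the cover, an upright rib 8 mm in x, 30 mm in y, standing 10 mm above the cover, its top 62 mm above the bench. It moves with the cover; when shut it lies 29 mm behind (-x of) the unit's origin. Push it from behind or pinch it across its 8 mm
- tweezers_grip (a point): where to grip the loose black test tweezers (140 mm long, about 100 g): middle between the arms, half-way up them. x points to the tips, y is the squeeze direction, z up. The arms are 16 mm high here and 44 mm wide over their outsides when open. The tips stand 62 mm ahead and 44 mm below. On the rest this point is 52 mm above the bench
- tweezers: the tweezers' heel block, 34 x 22 x 18 mm with a small display on top, centred 60 mm behind the grip point; the body's frame is that of the grip point, and it carries the arms, which hinge 50 mm behind the grip point. The arms' flat gripping faces run from 23 mm behind to 47 mm ahead of it
- tw_left (a joint): angle by which each arm is squeezed in (both move alike): 0 = open, tip gap 47 mm, 44 mm over the arms at the grip; 0.085 rad = tip gap 28 mm, 36 mm over the arms, which are then parallel; 0.14 rad = stop, tip gap 16 mm. The tip gap shrinks 2.24 mm per mm at the grip. Spring: about 5 N on each arm at the start, 10 N at a gap of 28 mm
- tip_left (a point): lower end of the spring probe on the tweezers' +y arm: an upright brass pin 5 mm thick below the down-bent nose of the arm
- tip_right (a point): the same on the -y arm
- probe_left (a joint): how far the left spring probe is pushed up into its arm: 0 = out, 0.005 m = all the way; it gives way at about 0.2 N and is all the way in at about 0.7 N
- probe_right (a joint): the same for the right probe
- tweezer_rest: dark steel rest, fixed: base plate 126 x 68 x 5 mm, a saddle under the tweezers' heel (60 mm behind the grip point) and a cross bar under the arms (34 mm ahead of it, 68 mm wide), both with horns to 55 mm above the bench. Between them it is open down to the plate; the tweezers lift straight up. Origin below the grip point, x along the tweezers
- pliers: red-handled pliers, loose, 46 x 156 x 14 mm; leave alone
- marker: black marker pen, loose, 121 mm long, 17 mm thick; leave alone
- fuse_carton: small white carton, loose, 60 x 45 x 55 mm; leave alone

How it is judged:
By the outcome, as a careful person would: the job done as asked, in the order asked, and still so for the second after the job is handed in, while the arm keeps its last pose, push and grip.
It also fails if it takes over 48 s, if anything falls off the work surface, if the arm or the gripper's body presses on something with over 40 N, if the wrist force passes 120 N, or if a joint passes its speed limit or range.

## Working session

There is one attempt and no reset: what is moved stays moved. The work goes in short steps, Python scripts to look and compute and a shell command to move; the robot and the scene stay as the last step left them, time stands still between calls to the robot, and variables do not carry over. Pictures are saved under pics/ and viewed, at most 10 in all, crops included, and the job is handed in when it is done.

```bash
mkdir -p pics; ls; cat > h.py <<'E'
import numpy as np, cv2
from station import arm
from scipy.spatial.transform import Rotation as Ro
def cam(name):
    s=arm.get_state(); im,d=arm.grab_frame(name); c=arm.get_calibration(name)
    if name=="wrist":
        T=np.eye(4); T[:3,:3]=Ro.from_euler('xyz',s['ee_rot']).as_matrix(); T[:3,3]=s['eef_pos']
        M=T@np.array(c['mount'])
    else:
        M=np.eye(4); R=np.array(c['R']); M[:3,:3]=R.T; M[:3,3]=-R.T@np.array(c['t'])
    return im,d,c,M
def rays(c,px):
    K=np.array(c['mtx']); k=c['k1']
    return cv2.undistortPoints(np.array(px,float).reshape(-1,1,2),K,np.array([k,0,0,0.])).reshape(-1,2)
def cloud(d,c,M):
    v,u=np.mgrid[:384,:512]
    r=rays(c,np.stack([u.ravel(),v.ravel()],1)).reshape(384,512,2)
    P=np.dstack([r[...,0]*d,r[...,1]*d,d])
    W=P@M[:3,:3].T+M[:3,3]; W[d==0]=np.nan
    return W
def proj(c,M,X):
    Mi=np.linalg.inv(M); p=np.atleast_2d(X)@Mi[:3,:3].T+Mi[:3,3]
    n=p[:,:2]/p[:,2:]; n=n*(1+c['k1']*(n**2).sum(1,keepdims=True)); K=np.array(c['mtx'])
    return n@K[:2,:2].T+K[:2,2]
def save(im,f): cv2.imwrite('pics/'+f,np.ascontiguousarray(im[...,::-1]))
E
cat > a.py <<'E'
from h import *
s=arm.get_state(); print({k:np.round(v,3).tolist() for k,v in s.items()}, arm.hold_point_z)
ims=[]
for n in ["scene","side","wrist"]:
    im,d,c,M=cam(n); W=cloud(d,c,M); np.savez(n+'.npz',im=im,d=d,W=W,M=M)
    save(im,f'{n}0.png'); print(n,np.round(M,3).tolist(),(d>0).mean())
    for th in ["fused_unit","cover","cover_grip","tweezers","tweezer_rest"]+(["pliers","marker","fuse_carton"] if n=="scene" else []):
        try: r=arm.trace(th,n)
        except Exception as e: print(th,e); continue
        if r:
            m=r[0]['mask']; P=W[m]; P=P[~np.isnan(P[:,0])]
            print(n,th,round(r[0]['score'],2),np.round(r[0]['extent']), np.round(np.median(P,0),3) if len(P) else None, np.round(np.percentile(P,[2,98],axis=0),3).tolist() if len(P) else None)
            np.save(f'm_{n}_{th}.npy',m)
a=[cv2.imread(f'pics/{n}0.png') for n in ["scene","side","wrist"]]
cv2.imwrite('pics/all.png',cv2.resize(np.vstack([np.hstack(a[:2]),np.hstack([a[2],0*a[2]])]),(800,600)))
E
python3 a.py
```

```text
pics
{'t': 0.0, 'q': [0.288, 0.359, 0.011, -0.0, -1.224, -0.288], 'qd': [0.001, -0.001, -0.001, -0.0, -0.0, -0.0], 'joint_efforts': [-0.001, -58.273, 29.306, 6.997, 0.007, -0.0], 'eef_pos': [0.674, -0.0, 0.196], 'ee_rot': [3.14, -0.0, -1.571], 'force': [-0.267, 0.622, 0.481], 'moment': [-0.025, -0.015, -0.011], 'gripper_force': 0.0, 'width': 0.088} 0.0188
scene [[-0.754, -0.432, 0.495, 0.044], [-0.657, 0.473, -0.587, 0.774], [0.019, -0.768, -0.641, 0.651], [0.0, 0.0, 0.0, 1.0]] 0.9960835774739584
scene fused_unit 0.65 [221. 219.  95.  65.] [0.4   0.34  0.047] [[0.335, 0.266, 0.007], [0.478, 0.404, 0.056]]
scene cover 0.93 [258. 225.  27.  28.] [0.404 0.316 0.052] [[0.378, 0.292, 0.049], [0.435, 0.342, 0.063]]
scene cover_grip 0.94 [258. 225.  29.  24.] [0.405 0.315 0.052] [[0.378, 0.288, 0.05], [0.435, 0.343, 0.063]]
scene tweezers 0.81 [254. 136.  65.  26.] [0.555 0.087 0.055] [[0.491, 0.025, -0.0], [0.624, 0.138, 0.062]]
scene tweezer_rest 0.76 [257. 147.  64.  34.] [0.541 0.09  0.006] [[0.485, 0.047, 0.002], [0.592, 0.14, 0.048]]
scene pliers 0.67 [198. 155.  24.  49.] [0.642 0.24
[... 507 characters left out ...]
 0.342, 0.061]]
side cover_grip 0.55 [282. 219.  31.  17.] [0.404 0.317 0.051] [[0.379, 0.294, 0.049], [0.433, 0.344, 0.061]]
side tweezers 0.69 [241. 173.  59.  27.] [0.556 0.097 0.053] [[0.492, 0.068, 0.015], [0.624, 0.148, 0.06]]
side tweezer_rest 0.71 [246. 179.  52.  29.] [0.535 0.093 0.004] [[0.482, 0.051, -0.0], [0.599, 0.144, 0.05]]
wrist [[-1.0, -0.0, -0.001, 0.675], [-0.0, 0.952, 0.306, -0.083], [0.0, 0.306, -0.952, 0.385], [0.0, 0.0, 0.0, 1.0]] 0.9959208170572916
wrist tweezers 0.92 [286. 212. 123.  57.] [0.526 0.075 0.058] [[0.493, 0.055, 0.013], [0.625, 0.141, 0.063]]
wrist tweezer_rest 0.74 [296. 186. 104.  81.] [0.544 0.073 0.005] [[0.494, 0.038, 0.001], [0.607, 0.133, 0.054]]
```

View pics/all.png

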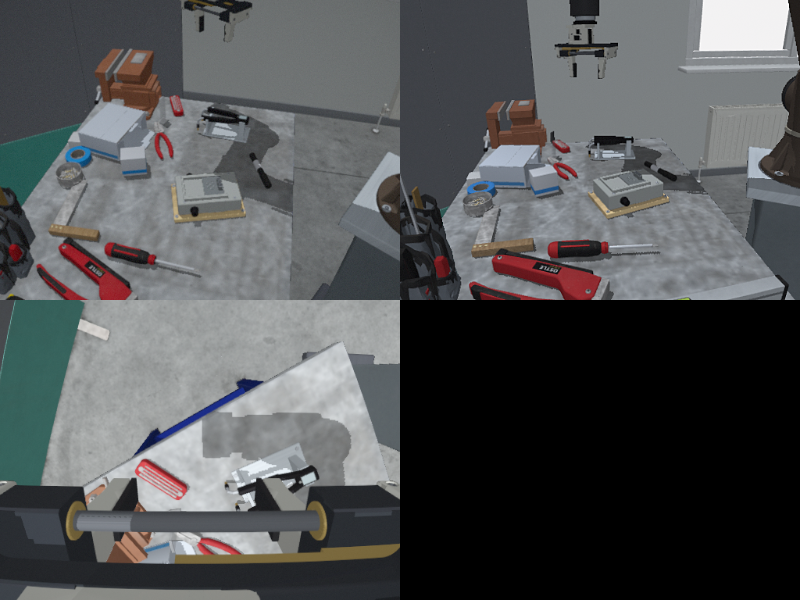

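```bash
cat > b.py <<'E'
from h import *
for n in ["scene","side"]:
    W=np.load(n+'.npz')['W']
    m=(abs(W[...,2]-0.048)<0.003)&(abs(W[...,0]-.405)<.12)&(abs(W[...,1]-.335)<.11)
    k=np.load(f'm_{n}_fused_unit.npy')
    k=cv2.dilate(k.astype(np.uint8),np.ones((9,9)))>0
    P=W[m&k][:,:2]; r=cv2.minAreaRect((P*1000).astype(np.float32)); print(n,'top',len(P),r)
    m=(W[...,2]>0.0085)&(W[...,2]<.0145)&k
    P=W[m][:,:2]; r=cv2.minAreaRect((P*1000).astype(np.float32)); print(n,'board',len(P),r)
    m=(W[...,2]>0.0575)&(W[...,2]<.07)&k
    P=W[m][:,:2]; print('grip',len(P),np.median(P,0)); 
    if len(P)>4: print(cv2.minAreaRect((P*1000).astype(np.float32)))
    m=(W[...,2]>0.052)&(W[...,2]<.0575)&k
    P=W[m][:,:2]; print('rails',len(P),np.round(P[::3]*1000).astype(int).tolist())
im=np.load('scene.npz')['im']; save(cv2.resize(im[205:300,205:330],None,fx=4,fy=4,interpolation=2),'unit_s.png')
im2=np.load('wrist.npz')['im']; 
a=cv2.resize(im[205:300,205:330],(500,380)); b=cv2.resize(np.load('scene.npz')['im'][125:195,240:340],(300,210)); 
c=cv2.resize(im2[170:290,260:440],(300,200))
o=np.zeros((420,800,3),np.uint8); o[:380,:500]=a; o[:210,500:]=b; o[210:410,500:]=c; save(o,'zoom.png')
E
python3 b.py
```

```text
scene top 2061 ((412.849365234375, 324.3145446777344), (138.29818725585938, 94.38615417480469), 48.6107177734375)
scene board 822 ((411.5406188964844, 324.9895935058594), (159.57867431640625, 110.2790756225586), 48.02538299560547)
grip 67 [0.39560459 0.30659711]
((399.4212951660156, 300.24017333984375), (11.89136791229248, 44.841407775878906), 36.73258590698242)
rails 643 [[419, 274], [415, 270], [429, 290], [425, 286], [422, 282], [418, 277], [413, 275], [446, 309], [443, 304], [437, 302], [434, 298], [430, 294], [427, 290], [423, 286], [419, 282], [415, 279], [464, 326], [459, 324], [455, 320], [450, 317], [448, 312], [444, 308], [439, 306], [435, 302], [432, 297], [428, 294], [423, 291], [419, 288], [416, 283], [413, 278], [474, 341], [470, 337], [467, 334], [462, 331], [458, 327], [455, 323], [451, 319], [446, 316], [442, 313], [438, 309], [435, 303], [430, 300], [427, 295], [478, 345], [470, 340], [465, 337], [462, 334], [458, 330], [454, 326], [450, 323], [447, 318], [444, 314], [435, 307], [430, 303], [427, 298], [416, 289], [410, 284], [468, 342], [465, 337], [462, 333], [439
[... 2672 characters left out ...]
13], [384, 316], [472, 348], [467, 346], [386, 321], [382, 318], [465, 350], [384, 320], [464, 352], [462, 357], [365, 318], [458, 359], [368, 324], [364, 321], [456, 362], [374, 329], [367, 328], [363, 325], [453, 365], [381, 336], [376, 336], [371, 333], [449, 368], [386, 343], [380, 340], [373, 340], [444, 371], [391, 350], [387, 347], [381, 346], [443, 375], [398, 355], [393, 355], [387, 350], [441, 375], [404, 361], [399, 360], [393, 359], [435, 380], [409, 366], [404, 366], [399, 364], [434, 382], [412, 374], [407, 370], [402, 370], [397, 365], [428, 384], [417, 378], [412, 378], [407, 377], [426, 388], [422, 385], [417, 383], [413, 380], [424, 389], [419, 388], [415, 384], [420, 390]]
```

View pics/zoom.png

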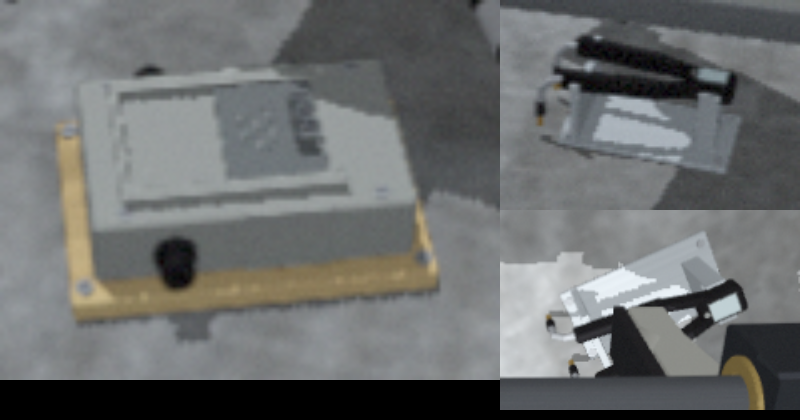

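```bash
python3 -m crank '[[[-1.2,1.3,0.3,-2],[-2.4,2.6,0.6,-4],[-3.6,3.9,0.9,-6],[-4.8,5.2,1.2,-8],[-6,6.4,1.5,-10],[-7.2,7.6,1.8,-12],[-8.4,8.8,2.1,-14],[-9.4,10,2.4,-16],[-10.3,11,2.7,-18],[-11,11.7,3,-20],[-11.3,12,3,-22],[-11.3,12,3,-24]]]' 1 20 && python3 -m crank '[[[0,0,0,-2],[0,0,0,-3.7],[0,0,0,-3.7]]]'
cat > c.py <<'E'
from h import *
import sys
im,d,c,M=cam("wrist"); W=cloud(d,c,M); np.savez('w1.npz',im=im,d=d,W=W,M=M); save(im,'w1.png')
s=arm.get_state(); print(s['q'])
for th in ["cover_grip","fused_unit","tweezers"]:
    r=arm.trace(th,"wrist")
    if r:
        P=W[r[0]['mask']]; P=P[~np.isnan(P[:,0])]; print(th,r[0]['score'],np.round(np.median(P,0),4))
def rect(lo,hi,box=(.26,.55,.18,.45)):
    m=(W[...,2]>lo)&(W[...,2]<hi)&(W[...,0]>box[0])&(W[...,0]<box[1])&(W[...,1]>box[2])&(W[...,1]<box[3])
    P=W[m][:,:2]; return len(P),cv2.minAreaRect((P*1000).astype(np.float32))
print(rect(.0585,.066)); print(rect(.0465,.0495)); print(rect(.010,.014)); print(rect(.0535,.0565))
E
python3 c.py
```

```text
t: 2.55
eef_pos: [0.3745, 0.2832, 0.1221]
ee_rot: [-3.141, -0.0, 0.531]
force: [-0.1, 0.1, 0.5]
width: 0.0004
gripper_force: 0.0
t: 2.92
eef_pos: [0.375, 0.2826, 0.1221]
ee_rot: [-3.142, -0.0, 0.846]
force: [0.1, 1.1, -0.9]
width: 0.0005
gripper_force: 0.0
[ 1.06649467e+00  8.40750260e-02 -5.33712222e-01  6.97156844e-05
 -9.52634998e-01  1.34753808e+00]
cover_grip 0.65 [0.4047 0.3167 0.0521]
fused_unit 0.89 [0.4175 0.332  0.0485]
tweezers 0.65 [0.542  0.1115 0.0534]
(349, ((394.5891418457031, 305.8805847167969), (7.711308479309082, 29.369199752807617), 48.644439697265625))
(10468, ((411.9521484375, 325.6732482910156), (138.33834838867188, 89.82850646972656), 48.570735931396484))
(1648, ((412.00537109375, 325.9167175292969), (158.280029296875, 110.46243286132812), 48.315834045410156))
(2201, ((403.0050048828125, 343.57965087890625), (96.12971496582031, 108.99796295166016), 48.32280731201172))
```

View pics/w1.png

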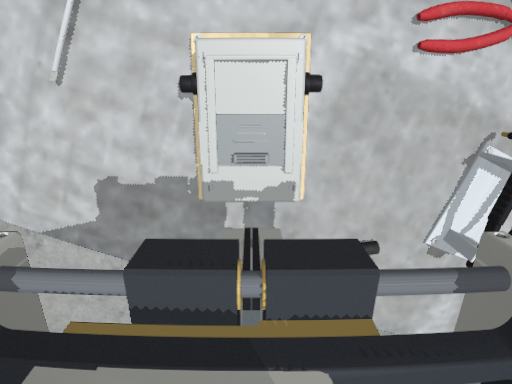

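```bash
python3 -m crank '[[[0,0,1,0],[0,0,2,0],[0,0,2.6,0],[0.2,0,2.6,0],[0.5,0,2.6,0],[0.8,0,2.6,0],[1.1,0,2.6,0],[1.4,0,2.6,0],[1.7,0,2.6,0],[1.9,0,2.6,0],[2.1,0,2.6,0],[2.2,0,2.6,0]]]' && python3 -m crank '[[[0.04,0,0,0],[0.08,0,0,0],[0.1,0,0,0]]]'
```

```text
t: 4.62
eef_pos: [0.4116, 0.3238, 0.0569]
ee_rot: [3.142, 0.0, 0.846]
force: [0.9, -0.4, 0.4]
width: 0.0004
gripper_force: 0.0
t: 5.0
eef_pos: [0.4131, 0.3255, 0.057]
ee_rot: [-3.142, -0.0, 0.846]
force: [-0.2, -0.1, 0.7]
width: 0.0007
gripper_force: 0.0
```

```bash
python3 -m crank '[[[0.04,0,0,0],[0.08,0,0,0],[0.12,0,0,0],[0.12,0,0,0]]]'
cat > d.py <<'E'
from h import *
c0=np.array([.412,.3258]);u=np.array([.663,.749])
for n in ["scene","side","wrist"]:
    im,d,c,M=cam(n); W=cloud(d,c,M); save(im,n+'_d.png')
    r=arm.trace("cover",n)
    if r:
        P=W[r[0]['mask']]; P=P[~np.isnan(P[:,0])]; x=(P[:,:2]-c0)@u; g=x[(P[:,2]>.056)&(P[:,2]<.064)]
        print(n,r[0]['score'],np.percentile(x,[1,50,99]).round(4), len(g),np.percentile(g,[3,50,97]).round(4) if len(g) else None)
E
python3 d.py
```

```text
t: 5.5
eef_pos: [0.4151, 0.3279, 0.057]
ee_rot: [3.142, -0.0, 0.847]
force: [0.9, -0.2, 0.5]
width: 0.0007
gripper_force: 0.0
scene 0.67 [-0.0321 -0.0107  0.0094] 36 [-0.0297 -0.0256 -0.0221]
side 0.83 [-0.0327 -0.0115  0.0114] 55 [-0.028  -0.0233 -0.0207]
wrist 0.6 [-0.0162  0.0031  0.0137] 0 None
```

```bash
python3 - <<'E'
import cv2,numpy as np
a=cv2.imread('pics/scene_d.png')[160:300,190:350];b=cv2.imread('pics/side_d.png')[150:290,210:370]
cv2.imwrite('pics/dz.png',np.hstack([cv2.resize(a,(400,350)),cv2.resize(b,(400,350))]))
E
```

```text
(no output)
```

View pics/dz.png

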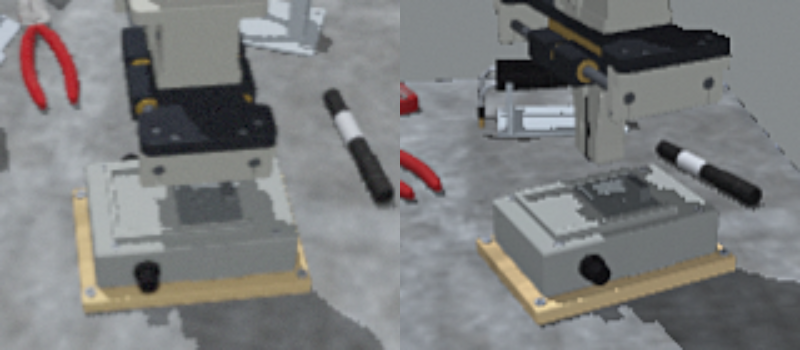

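```bash
python3 - <<'E'
from h import *
s=arm.get_state(); print(s['eef_pos'],s['ee_rot'],s['q'])
im,d,c,M=cam("side"); W=cloud(d,c,M)
print(proj(c,M,s['eef_pos']), proj(c,M,[.412,.3258,.048]))
# region of fingers: crop origin (210,150) scale .4
for (x,y) in [(605,155),(595,120),(605,80),(580,130),(615,140)]:
    u=int(210+(x-400)*.4); v=int(150+y*.4); print(u,v,W[v,u].round(4),im[v,u])
im,d,c,M=cam("wrist"); W=cloud(d,c,M); save(im,'w2.png')
z=W[...,2]; P=W[(z>.05)]; print(np.array(c['mount']).round(3).tolist())
E
```

```text
[0.41504973 0.32776734 0.05695581] [-3.14157692e+00  2.67311056e-05  8.46457284e-01] [ 1.03954029e+00  2.58077920e-01 -4.91532768e-01 -2.80996915e-05
 -8.21208854e-01  1.37773247e+00]
[[289.46875485 226.52093409]] [[291.37796692 230.78493142]]
292 212 [0.4056 0.3419 0.0933] [131 134 132]
288 198 [0.4105 0.349  0.1215] [104 105 103]
292 182 [0.3878 0.3938 0.1687] [84 88 95]
282 202 [0.4272 0.334  0.1055] [123 125 122]
296 206 [0.4002 0.3368 0.1034] [129 132 130]
[[0.0, -0.952, -0.306, 0.084], [1.0, 0.001, -0.0, -0.0], [0.0, -0.306, 0.952, -0.188], [0.0, 0.0, 0.0, 1.0]]
```

View pics/w2.png

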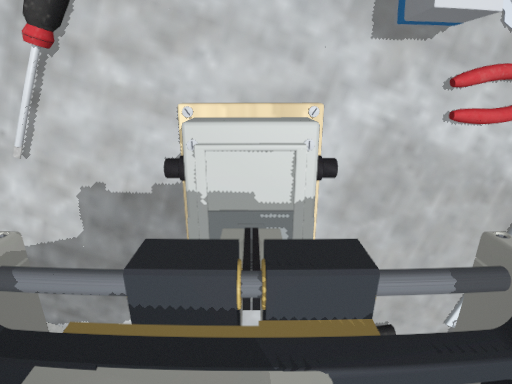

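```bash
python3 - <<'E'
from h import *
s=arm.get_state(); p=np.array(s['eef_pos'])
u=np.array([.663,.749]);v=np.array([-.749,.663])
for n in ["side","scene"]:
    im,d,c,M=cam(n); W=cloud(d,c,M)
    r=W[...,:2]-p[:2]; m=(np.hypot(r[...,0],r[...,1])<.05)&(W[...,2]>.066)&(W[...,2]<.2)
    P=W[m]; 
    for lo in np.arange(.066,.14,.006):
        q=P[(P[:,2]>=lo)&(P[:,2]<lo+.006)]
        if len(q): a=(q[:,:2]-p[:2])@u; b=(q[:,:2]-p[:2])@v; print(n,round(lo,3),len(q),np.percentile(a,[5,95]).round(3),np.percentile(b,[5,95]).round(3))
E
```

```text
side 0.084 22 [-0.006  0.013] [-0.009  0.017]
side 0.09 63 [-0.008  0.013] [-0.008  0.018]
side 0.096 66 [-0.007  0.013] [-0.01   0.018]
side 0.102 60 [-0.008  0.013] [-0.009  0.018]
side 0.108 62 [-0.006  0.013] [-0.011  0.019]
side 0.114 57 [-0.006  0.013] [-0.014  0.019]
side 0.12 45 [0.007 0.013] [-0.014  0.021]
side 0.126 46 [0.008 0.014] [-0.013  0.021]
side 0.132 39 [0.008 0.013] [-0.012  0.023]
side 0.138 24 [0.009 0.013] [0.005 0.025]
```

```bash
python3 - <<'E'
from h import *
im,d,c,M=cam("wrist"); T=np.array(c['mount']); C=cloud(d,c,T)
for v in range(222,262,4): print(v,[C[v,x].round(3).tolist() for x in (246,250,255)])
s=[a for a in dir(arm) if a[0]!='_']; print(s)
E
```

```text
222 [[-0.002, -0.004, 0.005], [-0.002, -0.001, 0.005], [-0.002, 0.002, 0.006]]
226 [[-0.006, -0.004, 0.006], [-0.005, -0.001, 0.005], [-0.005, 0.002, 0.004]]
230 [[0.011, -0.003, -0.035], [-0.008, -0.001, 0.005], [0.011, 0.002, -0.034]]
234 [[0.01, -0.003, -0.039], [-0.011, -0.001, 0.005], [0.01, 0.002, -0.038]]
238 [[0.01, -0.003, -0.043], [-0.015, -0.001, 0.006], [0.01, 0.002, -0.044]]
242 [[0.011, -0.003, -0.049], [-0.017, -0.001, 0.005], [0.011, 0.002, -0.049]]
246 [[0.011, -0.003, -0.053], [-0.021, -0.001, 0.006], [0.01, 0.002, -0.052]]
250 [[0.01, -0.003, -0.056], [-0.024, -0.001, 0.006], [0.01, 0.002, -0.056]]
254 [[0.01, -0.003, -0.059], [-0.026, -0.001, 0.003], [0.01, 0.002, -0.06]]
258 [[0.011, -0.003, -0.064], [-0.026, -0.001, -0.002], [0.01, 0.002, -0.063]]
['Unreachable', 'get_calibration', 'get_state', 'grab_frame', 'hold_point_z', 'job_done', 'recognise', 'trace']
```

```bash
python3 -m crank '[[[-1.2,0,0,0],[-2.4,0,0,0],[-2.4,0,0.6,0],[-2.4,0,1.2,0],[-2.4,0,1.2,0]]]' && python3 - <<'E'
from h import *
s=arm.get_state(); p=np.array(s['eef_pos']);u=np.array([.663,.749]);v=np.array([-.749,.663]); c0=np.array([.412,.3258])
for n in ["side","wrist"]:
    im,d,c,M=cam(n); W=cloud(d,c,M); save(im,n+'_e.png')
    r=W[...,:2]-p[:2]; m=(np.hypot(r[...,0],r[...,1])<.03)&(W[...,2]>.05)&(W[...,2]<.1)
    P=W[m]; a=(P[:,:2]-c0)@u
    for lo in np.arange(.05,.08,.004):
        q=(P[:,2]>=lo)&(P[:,2]<lo+.004); print(n,round(lo,3),q.sum(), np.percentile(a[q],[3,97]).round(4) if q.any() else '')
E
```

```text
t: 6.68
eef_pos: [0.3749, 0.2821, 0.0263]
ee_rot: [3.141, 0.002, 0.846]
force: [-0.1, 0.7, 0.2]
width: 0.0006
gripper_force: 0.0
side 0.05 0 
side 0.054 14 [-0.061  -0.0454]
side 0.058 37 [-0.0652 -0.0287]
side 0.062 35 [-0.0649 -0.0434]
side 0.066 44 [-0.0639 -0.0431]
side 0.07 34 [-0.067  -0.0435]
side 0.074 45 [-0.0641 -0.0434]
side 0.078 33 [-0.0656 -0.0443]
wrist 0.05 83 [-0.0437 -0.0323]
wrist 0.054 15 [-0.0465 -0.0459]
wrist 0.058 136 [-0.0465 -0.0276]
wrist 0.062 235 [-0.0465 -0.028 ]
wrist 0.066 195 [-0.0469 -0.0442]
wrist 0.07 202 [-0.0466 -0.0444]
wrist 0.074 158 [-0.0532 -0.0443]
wrist 0.078 55 [-0.0468 -0.0457]
```

```bash
python3 -m crank '[[[0.25,0,0,0],[0.5,0,0,0],[0.75,0,0,0],[1.0,0,0,0],[1.25,0,0,0],[1.5,0,0,0],[1.75,0,0,0],[1.95,0,0,0],[2.1,0,0,0],[2.16,0,0,0],[2.2,0,0,0],[2.2,0,0,0]]]' && python3 d.py && python3 -m crank '[[[0.04,0,0,0],[0.08,0,0,0],[0.08,0,0,0]]]'
```

```text
t: 8.28
eef_pos: [0.4111, 0.3232, 0.0268]
ee_rot: [3.142, 0.002, 0.846]
force: [-4.5, -1.9, 4.6]
width: 0.0005
gripper_force: 2.8
scene 0.66 [0.0133 0.0385 0.0491] 0 None
side 0.93 [0.0076 0.0246 0.0481] 58 [0.0105 0.0157 0.0186]
wrist 0.79 [0.0062 0.0281 0.0483] 865 [0.0098 0.0143 0.0172]
t: 8.95
eef_pos: [0.4112, 0.3233, 0.0267]
ee_rot: [3.142, 0.005, 0.846]
force: [-9.9, -5.6, 11.2]
width: 0.0003
gripper_force: 6.7
```

```bash
python3 -m crank '[[[-0.5,0,0,0],[-0.6,0,-1.5,0],[-0.8,0,-3,0],[-1.5,1.3,-4.5,0.8],[-2.5,3,-4.9,1.6],[-3.5,4.8,-4.9,2.4],[-4.5,6.6,-4.9,3.2],[-5.2,8.4,-4.9,4],[-5.5,9.6,-4.9,4],[-5.5,9.6,-4.9,4]]]' 0 && cat > e.py <<'E'
from h import *
im,d,c,M=cam("wrist"); W=cloud(d,c,M); save(im,'w3.png')
for th in ["tweezers","tweezer_rest","tip_left","tip_right","tweezers_grip"]:
    r=arm.trace(th,"wrist")
    if r:
        P=W[r[0]['mask']]; P=P[~np.isnan(P[:,0])]; print(th,r[0]['score'],np.round(np.median(P,0),4),np.percentile(P,[2,98],axis=0).round(3).tolist(),r[0]['extent']); np.save('w3_'+th,P)
P=np.load('w3_tweezers.npy'); Q=P[(P[:,2]>.045)&(P[:,2]<.07)]
print(len(Q),cv2.minAreaRect((Q[:,:2]*1000).astype(np.float32)))
for lo in np.arange(0,.08,.005): print(round(lo,3),((P[:,2]>=lo)&(P[:,2]<lo+.005)).sum(),end=' ')
P=np.load('w3_tweezer_rest.npy'); Q=P[P[:,2]<.02]; print(cv2.minAreaRect((Q[:,:2]*1000).astype(np.float32)))
z=W[...,2]; m=(z>.003)&(z<.009)&(np.hypot(W[...,0]-.555,W[...,1]-.09)<.1); print(cv2.minAreaRect((W[m][:,:2]*1000).astype(np.float32)))
E
python3 e.py
```

```text
t: 10.2
eef_pos: [0.5026, 0.062, 0.1492]
ee_rot: [3.141, -0.001, 0.494]
force: [0.6, 0.6, -0.5]
width: 0.0872
gripper_force: 0.0
tweezers 0.64 [0.5503 0.0878 0.0597] [[0.494, 0.061, 0.046], [0.615, 0.141, 0.062]] [218.2, 43.3, 61.9, 148.6]
tweezer_rest 0.78 [0.5498 0.0921 0.0054] [[0.484, 0.041, 0.004], [0.602, 0.133, 0.054]] [214.2, 65.2, 74.2, 121.3]
tip_right 0.61 [0.5499 0.0917 0.0054] [[0.483, 0.041, 0.003], [0.602, 0.134, 0.055]] [213.4, 68.2, 73.1, 120.1]
tweezers_grip 0.97 [0.5494 0.0873 0.0597] [[0.493, 0.061, 0.043], [0.615, 0.141, 0.062]] [216.9, 38.0, 62.2, 156.5]
2833 ((552.5184326171875, 93.54595184326172), (136.09130859375, 51.27314376831055), 26.458200454711914)
0.0 3 0.005 2 0.01 0 0.015 1 0.02 6 0.025 9 0.03 8 0.035 4 0.04 17 0.045 74 0.05 191 0.055 1356 0.06 1212 0.065 0 0.07 0 0.075 0 ((542.2384033203125, 87.63136291503906), (128.07275390625, 67.21190643310547), 25.765663146972656)
((536.2321166992188, 93.67433166503906), (157.8067169189453, 113.09070587158203), 40.054283142089844)
```

View pics/w3.png

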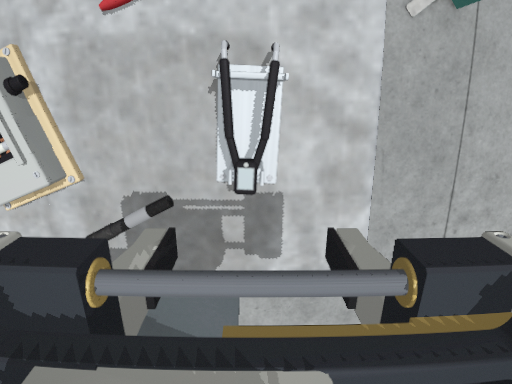

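```bash
python3 - <<'E'
from h import *
P=np.load('w3_tweezers_grip.npy'); P=P[P[:,2]>.05]
P0=np.array([.5525,.0925])
for it in range(4):
    th=0.455 if it==0 else th
    u=np.array([np.cos(th),np.sin(th)]);v=np.array([-u[1],u[0]])
    a=(P[:,:2]-P0)@u;b=(P[:,:2]-P0)@v
    xs=[];mid=[];w=[]
    for lo in np.arange(-.075,.06,.006):
        q=(a>=lo)&(a<lo+.006)
        if q.sum()>10: l,h=np.percentile(b[q],[2,98]); xs.append(lo+.003);mid.append((l+h)/2);w.append(h-l)
    k=np.polyfit(xs,mid,1); th+=k[0]; P0=P0+v*k[1]
print(th,np.degrees(th),P0,np.percentile(a,[0.3,99.7]).round(4)); print(np.round(xs,3),np.round(np.array(w)*1e3,1),np.round(np.array(mid)*1e3,1))
rear=np.percentile(a,.5); print('grip from rear',P0+u*(rear+.077))
R=np.load('w3_tweezer_rest.npy'); Q=R[R[:,2]<.02]; aa=(Q[:,:2]-P0)@u;bb=(Q[:,:2]-P0)@v; print('plate',np.percentile(aa,[1,99]),np.percentile(bb,[1,99]))
Q=R[R[:,2]>.035];aa=(Q[:,:2]-P0)@u; f=aa>0; print('bar',np.percentile(aa[f],[2,50,98]),'saddle',np.percentile(aa[~f],[2,50,98]))
s=arm.get_state(); print(s['eef_pos'],s['ee_rot'])
E
```

```text
0.4553176233457181 26.08777815563693 [0.55203718 0.093446  ] [-0.0679  0.0626]
[-0.066 -0.06  -0.054 -0.048 -0.042 -0.036 -0.03  -0.024 -0.018 -0.012
 -0.006  0.     0.006  0.012  0.018  0.024  0.03   0.036  0.042  0.048
  0.054  0.06 ] [20.  20.1 20.8 20.2 22.7 25.9 29.6 33.1 36.7 39.2 40.9 41.8 43.8 44.
 45.3 45.7 46.4 47.8 48.4 49.8 48.7 49. ] [-0.1  0.2 -0.1  0.4  0.3  0.2 -0.2 -0.2  0.1 -0.1  0.1 -0.4 -0.3 -0.4
  0.  -0.1  0.5 -0.2 -0.4 -0.1  0.4  0.4]
grip from rear [0.56059341 0.09763539]
plate [-0.07085277  0.0515179 ] [-0.03381209  0.03216809]
bar [0.03715214 0.04002663 0.04328912] saddle [-0.06030338 -0.05213486 -0.04658265]
[0.50147176 0.0642951  0.14957717] [-3.14154315e+00 -4.53061669e-04  4.98699068e-01]
```

```bash
python3 -m crank '[[[0.9,0,0,0.48],[1.8,-0.05,0,0.48],[2.62,-0.05,1,0.48],[2.62,-0.05,2.2,0.48],[2.62,-0.05,2.8,0.48],[2.62,-0.05,2.8,0.48]]]' 0 && python3 - <<'E'
from h import *
im,d,c,M=cam("wrist"); W=cloud(d,c,M); save(im,'w4.png'); s=arm.get_state(); print(s['eef_pos'],s['ee_rot'])
r=arm.trace("tweezers","wrist")
P=W[r[0]['mask']]; P=P[P[:,2]>.04]
for th in (.4553,):
    u=np.array([np.cos(th),np.sin(th)]);v=np.array([-u[1],u[0]]);p=np.array(s['eef_pos'])[:2]
    a=(P[:,:2]-p)@u;b=(P[:,:2]-p)@v
    for lo in np.arange(-.01,.07,.006):
        q=(a>=lo)&(a<lo+.006)
        if q.sum()>8: print(round(lo+.003,3),q.sum(),np.percentile(b[q],[2,98]).round(4),np.percentile(P[q,2],[50,98]).round(4))
E
```

```text
t: 11.25
eef_pos: [0.5579, 0.0959, 0.0788]
ee_rot: [3.141, 0.002, 0.456]
force: [0.4, 0.3, 0.3]
width: 0.0873
gripper_force: 0.0
[0.55872993 0.09615179 0.0798882 ] [ 3.14127758e+00 -2.29032453e-05  4.56354265e-01]Traceback (most recent call last):
  File "<stdin>", line 4, in <module>
IndexError: list index out of range
```

View pics/w4.png

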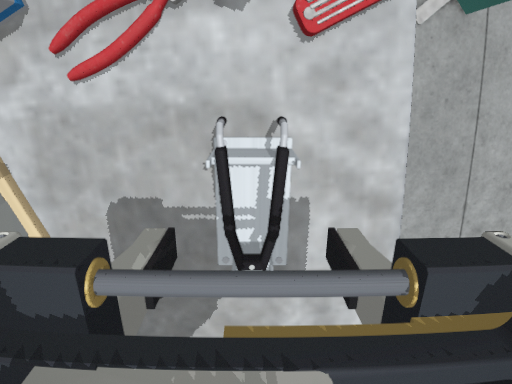

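```bash
python3 -m crank '[[[0,0,0.8,0],[0,0,1.6,0],[0,0,2.3,0],[0,0,2.8,0],[0,0,3.06,0],[0,0,3.06,0]]]' && python3 -m crank '[[[0,0,0,0],[0,0,0,0],[0,0,0,0],[0,0,0,0],[0,0,0,0],[0,0,0,0],[0,0,0,0],[0,0,0,0]]]' 0.585 30
```

```text
t: 12.1
eef_pos: [0.5588, 0.0959, 0.0031]
ee_rot: [3.142, -0.0, 0.456]
force: [-0.0, 0.4, 0.4]
width: 0.0879
gripper_force: 0.0
t: 13.1
eef_pos: [0.5588, 0.096, 0.003]
ee_rot: [3.142, -0.0, 0.456]
force: [0.7, -0.1, 0.2]
width: 0.0364
gripper_force: 8.8
```

```bash
python3 -m crank '[[[0,0,-0.2,0],[0,0,-0.6,0],[0,0,-1.2,0],[0,0,-1.9,0],[0,0,-2.6,0],[0,0,-3.2,0],[0,0,-3.6,0],[0,0,-3.6,0],[0,0,-3.6,0]]]' && cat > f.py <<'E'
from h import *
import sys
im,d,c,M=cam("wrist"); save(im,sys.argv[1]); s=arm.get_state(); print(s['eef_pos'],s['ee_rot'],s['width'],s['gripper_force'])
C=cloud(d,c,np.array(c['mount'])); np.savez('f.npz',C=C,im=im)
for th in ("tip_left","tip_right","tweezers"):
    for r in arm.trace(th,"wrist")[:2]:
        P=C[r['mask']]; P=P[~np.isnan(P[:,0])]; print(th,r['score'],r['extent'],np.median(P,0).round(4) if len(P) else '')
E
python3 f.py w5.png
```

```text
t: 14.22
eef_pos: [0.5582, 0.0957, 0.0924]
ee_rot: [-3.141, 0.001, 0.455]
force: [-0.6, 0.6, -1.0]
width: 0.0363
gripper_force: 8.4
[0.55817214 0.09570059 0.09225595] [-3.14147119e+00  1.31014663e-03  4.55402646e-01] 0.03659220936383865 8.410265743732452
tip_right 0.73 [1.0, 139.7, 70.3, 126.6] [-0.0295 -0.2192  0.0792]
tweezers 0.72 [208.6, 128.4, 82.8, 196.9] [ 0.0241 -0.0008 -0.056 ]
tweezers 0.56 [1.5, 0.0, 33.6, 33.8] [ 0.1515 -0.1918  0.0761]
```

View pics/w5.png

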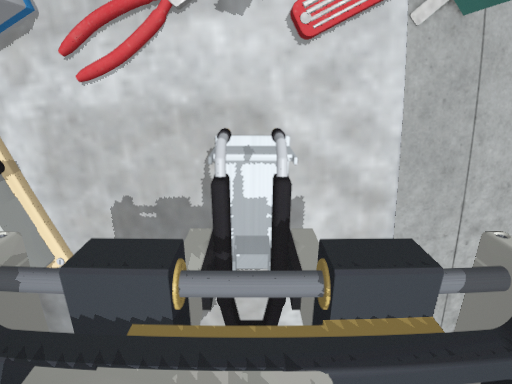

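```bash
cat > g.py <<'E'
from h import *
im,d,c,M=cam("wrist"); C=cloud(d,c,np.array(c['mount']))
m=(C[...,0]>.01)&(C[...,0]<.09)&(abs(C[...,1])<.035)&(C[...,2]<.02)&(C[...,2]>-.08)
for s in (-1,1):
    P=C[m&(s*C[...,1]>0)]
    for lo in np.arange(.01,.09,.005):
        q=(P[:,0]>=lo)&(P[:,0]<lo+.005)
        if q.sum()>5: print(s,round(lo,3),q.sum(),np.percentile(P[q,1],[3,50,97]).round(4),np.percentile(P[q,2],[5,50,95]).round(4))
E
python3 g.py
```

```text
-1 0.01 1200 [-0.0333 -0.0254 -0.0116] [-0.0734 -0.0567 -0.0372]
-1 0.015 171 [-0.0182 -0.0139 -0.0107] [-0.0577 -0.0567 -0.0498]
-1 0.02 175 [-0.0186 -0.0143 -0.0108] [-0.0579 -0.0568 -0.0512]
-1 0.025 174 [-0.0184 -0.0141 -0.0112] [-0.0579 -0.0568 -0.05  ]
-1 0.03 182 [-0.0187 -0.0144 -0.0113] [-0.0578 -0.0567 -0.0471]
-1 0.035 184 [-0.0184 -0.0142 -0.0114] [-0.058  -0.0566 -0.049 ]
-1 0.04 208 [-0.0187 -0.0145 -0.0114] [-0.0578 -0.0566 -0.0495]
-1 0.045 161 [-0.0176 -0.015  -0.0125] [-0.0558 -0.051  -0.0492]
-1 0.05 125 [-0.0175 -0.0149 -0.0127] [-0.0508 -0.0495 -0.0472]
-1 0.055 146 [-0.0173 -0.0146 -0.0125] [-0.048  -0.0449 -0.037 ]
-1 0.06 178 [-0.0179 -0.0144 -0.0117] [-0.0422 -0.0299 -0.0185]
1 0.01 1192 [0.0106 0.0245 0.0323] [-0.0734 -0.0567 -0.0372]
1 0.015 172 [0.0096 0.0129 0.0172] [-0.0579 -0.0568 -0.0487]
1 0.02 176 [0.0096 0.0128 0.0171] [-0.0579 -0.0567 -0.0468]
1 0.025 182 [0.0096 0.013  0.0174] [-0.0581 -0.0567 -0.051 ]
1 0.03 188 [0.0097 0.0131 0.0171] [-0.058  -0.0569 -0.0515]
1 0.035 198 [0.0097 0.0132 0.0174] [-0.0579 -0.0567 -0.0492]
1 0.04 212 [0.0097 0.0129 0.0172] [-0.0579 -0.0567 -0.0466]
1 0.045 178 [0.0107 0.0134 0.0166] [-0.0563 -0.0508 -0.0478]
1 0.05 126 [0.0112 0.0134 0.0159] [-0.051  -0.0493 -0.047 ]
1 0.055 142 [0.0112 0.0135 0.0161] [-0.0479 -0.0451 -0.0324]
1 0.06 176 [0.0105 0.0131 0.0164] [-0.0425 -0.0303 -0.0187]
```

```bash
python3 -m crank '[[[-0.15,-0.4,0,-0.2],[-0.5,-1.2,0,-0.6],[-1,-2.2,0,-1.2],[-1.5,-3.4,0,-1.8],[-2,-4.6,0,-2.4],[-2.5,-5.8,0,-3],[-3,-7,0,-3.6],[-3.5,-8.2,0,-4.1],[-3.85,-9.1,0,-4.4],[-4,-9.55,0,-4.48],[-4.03,-9.65,0,-4.48],[-4.03,-9.65,0,-4.48]]]' && python3 - <<'E'
from h import *
im,d,c,M=cam("wrist"); s=arm.get_state(); print(s['eef_pos'],s['ee_rot'],s['width'],s['gripper_force'])
C=cloud(d,c,np.array(c['mount'])); np.savez('hov.npz',C=C,im=im,d=d)
save(cv2.resize(im[60:280,120:390],None,fx=2.7,fy=2.7),'w6.png')
for th in ("fuse","cap_left","cap_right"):
    for r in arm.trace(th,"wrist")[:1]:
        P=C[r['mask']]; P=P[~np.isnan(P[:,0])]; print(th,r['score'],r['extent'],np.median(P,0).round(4), cv2.minAreaRect((P[:,:2]*1000).astype(np.float32)))
E
python3 g.py | grep -E " 0.0(2|5|55|6)"
```

```text
t: 15.98
eef_pos: [0.3622, 0.268, 0.0929]
ee_rot: [3.142, 0.0, 0.846]
force: [0.4, 0.7, -0.8]
width: 0.0363
gripper_force: 8.4
[0.36233123 0.26788753 0.09289593] [3.14149859e+00 2.14748268e-04 8.45946959e-01] 0.03617183657116536 8.410347551107407
fuse 0.59 [223.9, 114.5, 51.2, 17.1] [ 0.0612 -0.0004  0.0557] ((60.746517181396484, -0.7229232788085938), (42.212039947509766, 14.985562324523926), 89.92132568359375)
cap_left 0.69 [169.4, 0.0, 165.0, 191.4] [ 0.0901 -0.0011  0.0444] ((74.61038970947266, -1.1577835083007812), (141.92649841308594, 168.7374725341797), 89.87251281738281)
cap_right 0.82 [169.5, 0.6, 165.7, 193.0] [ 0.0901 -0.0004  0.0443] ((75.4395751953125, -0.6742286682128906), (122.94218444824219, 166.66900634765625), 89.92517852783203)
-1 0.02 179 [-0.0185 -0.0141 -0.0106] [-0.0579 -0.0568 -0.0514]
-1 0.025 168 [-0.0182 -0.0142 -0.0111] [-0.0579 -0.0569 -0.0499]
-1 0.05 122 [-0.0173 -0.0147 -0.0125] [-0.0509 -0.0495 -0.0478]
-1 0.055 146 [-0.0171 -0.0144 -0.0123] [-0.0484 -0.045  -0.0413]
-1 0.06 181 [-0.0177 -0.0142 -0.0115] [-0.0423 -0.0304 -0.0192]
1 0.01 1246 [0.0109 0.0243 0.0326] [-0.0734 -0.0567 -0.0372]
1 0.02 176 [0.0098 0.0133 0.0173] [-0.0579 -0.0568 -0.0468]
1 0.025 185 [0.0099 0.0133 0.0175] [-0.058  -0.0567 -0.0511]
1 0.05 126 [0.0114 0.0136 0.016 ] [-0.051  -0.0494 -0.0472]
1 0.055 141 [0.0115 0.0137 0.0164] [-0.0484 -0.045  -0.0409]
1 0.06 182 [0.0107 0.0133 0.0164] [-0.0423 -0.0309 -0.0187]
```

View pics/w6.png

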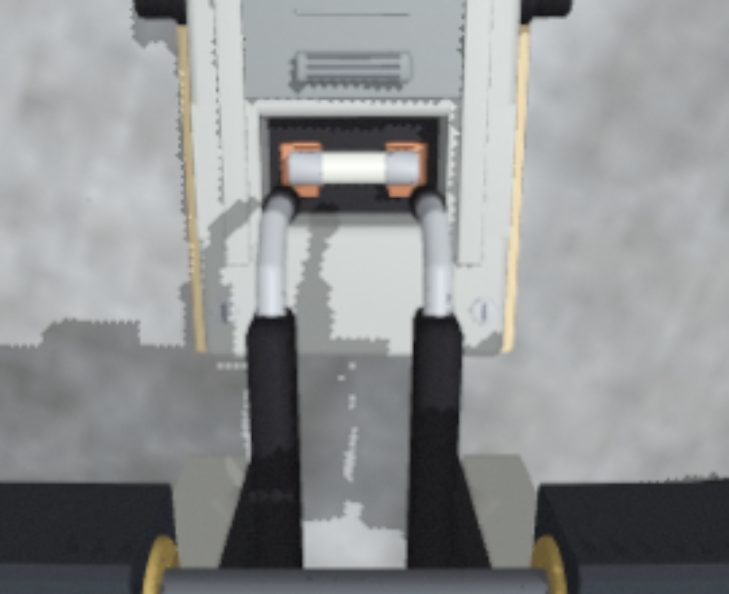

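```bash
python3 - <<'E'
from h import *
f=np.load('hov.npz'); C=f['C'];im=f['im'].astype(int)
for s in (-1,1):
    m=(C[...,0]>.045)&(C[...,0]<.09)&(s*C[...,1]>.005)&(abs(C[...,1])<.03)&(C[...,2]<.02)
    for lo in np.arange(-.04,.004,.004):
        q=m&(C[...,2]>=lo)&(C[...,2]<lo+.004)
        if q.sum()>3: P=C[q]; print(s,round(lo,3),q.sum(),np.percentile(P[:,0],[3,50,97]).round(4),np.percentile(P[:,1],[3,50,97]).round(4),im[q].mean(0).round())
m=(abs(C[...,0]-.061)<.02)&(abs(C[...,1])<.025)&(C[...,2]>.0535)&(C[...,2]<.0595)
P=C[m]; bins=np.round(P[:,1],3)
for y in np.arange(-.021,.022,.003):
    q=abs(P[:,1]-y)<.0015
    if q.sum()>3: print(round(y,4),q.sum(),np.percentile(P[q,0],[2,50,98]).round(4),np.percentile(P[q,2],[2,10]).round(4), 'xmin z',P[q][np.argsort(P[q,2])[:8],0].mean().round(4))
E
```

```text
-1 -0.04 24 [0.0606 0.0622 0.0628] [-0.0168 -0.0141 -0.0123] [148. 152. 157.]
-1 -0.036 17 [0.0603 0.0624 0.0629] [-0.0164 -0.0139 -0.0124] [136. 140. 145.]
-1 -0.032 19 [0.0605 0.0627 0.0632] [-0.0157 -0.0134 -0.0121] [116. 119. 124.]
-1 -0.028 55 [0.0595 0.0631 0.0644] [-0.0182 -0.0145 -0.0115] [62. 63. 66.]
-1 -0.024 11 [0.0601 0.0641 0.0646] [-0.0163 -0.0132 -0.0117] [35. 35. 35.]
-1 -0.02 14 [0.0606 0.0634 0.0645] [-0.0161 -0.0125 -0.0114] [61. 49. 43.]
1 -0.04 21 [0.06   0.0618 0.0626] [0.0115 0.0128 0.0155] [132. 136. 140.]
1 -0.036 17 [0.0616 0.0627 0.063 ] [0.0118 0.0133 0.0157] [127. 131. 136.]
1 -0.032 22 [0.0604 0.0627 0.0638] [0.0114 0.0134 0.0166] [105. 107. 112.]
1 -0.028 53 [0.0587 0.063  0.0645] [0.0107 0.0128 0.017 ] [64. 64. 67.]
1 -0.024 13 [0.0612 0.0635 0.0645] [0.0104 0.0121 0.0163] [31. 30. 31.]
1 -0.02 12 [0.0604 0.0638 0.0646] [0.0107 0.0121 0.0154] [59. 45. 40.]
-0.018 55 [0.0454 0.0611 0.068 ] [0.0538 0.0542] xmin z 0.0635
-0.015 78 [0.0455 0.0603 0.0673] [0.0537 0.0541] xmin z 0.0565
-0.012 74 [0.0455 0.0603 0.0677] [0.0537 0.0542] xmin z 0.058
-0.009 41 [0.0456 0.0604 0.0654] [0.0543 0.0545] xmin z 0.0607
-0.006 47 [0.0455 0.0611 0.0654] [0.0542 0.0546] xmin z 0.0605
-0.003 52 [0.0455 0.0603 0.0648] [0.0537 0.0547] xmin z 0.0545
-0.0 50 [0.0457 0.061  0.0654] [0.0543 0.0544] xmin z 0.0609
0.003 51 [0.0456 0.061  0.0655] [0.0545 0.0548] xmin z 0.06
0.006 39 [0.0457 0.0611 0.0654] [0.0542 0.0546] xmin z 0.0614
0.009 58 [0.0456 0.0603 0.0663] [0.0539 0.0544] xmin z 0.0594
0.012 76 [0.0457 0.0604 0.0677] [0.0537 0.0542] xmin z 0.0617
0.015 75 [0.0458 0.0611 0.0681] [0.0537 0.054 ] xmin z 0.0643
0.018 23 [0.0502 0.061  0.0648] [0.0539 0.0542] xmin z 0.0612
```

```bash
cat > fz.py <<'E'
from h import *
F=[]
for i in range(12): arm.grab_frame("wrist") if i else 0; s=arm.get_state(); F.append(np.r_[s['force'],s['moment']])
print('F',np.mean(F,0).round(3),'sd',np.std(F,0)[2].round(2),s['eef_pos'],s['width'])
E
python3 fz.py; python3 -m crank '[[[0,0,0.3,0],[0,0,0.8,0],[0,0,1.3,0],[0,0,1.7,0],[0,0,2,0],[-0.02,0,2.1,0],[-0.02,0,2.1,0]]]'; python3 fz.py;  python3 g.py | grep -E " 0.0(2|5|55|6)"
```

```text
F [ 0.105  0.09  -1.    -0.155 -0.023  0.009] sd 0.59 [0.36204643 0.26822083 0.09297364] 0.036829738004470314
t: 17.65
eef_pos: [0.3618, 0.2678, 0.0404]
ee_rot: [3.141, 0.0, 0.847]
force: [0.7, 0.6, -0.3]
width: 0.0363
gripper_force: 8.4
F [-0.217  0.323 -0.899 -0.164 -0.021  0.007] sd 0.58 [0.36176573 0.26786105 0.04053491] 0.03671483148277082
-1 0.02 469 [-0.034  -0.0134 -0.001 ] [-0.0575 -0.0083 -0.0067]
-1 0.025 462 [-0.0339 -0.0133 -0.001 ] [-0.0577 -0.0082 -0.0069]
-1 0.05 492 [-0.0338 -0.0158 -0.001 ] [-0.0503 -0.0074  0.0169]
-1 0.055 486 [-0.034  -0.0166 -0.0019] [-0.0474 -0.0082  0.0159]
-1 0.06 665 [-0.0338 -0.0158 -0.0016] [-0.041  -0.0065  0.016 ]
-1 0.065 577 [-0.0339 -0.0187 -0.001 ] [-0.0143  0.0074  0.0171]
1 0.01 1515 [0.0038 0.0241 0.0329] [-0.073  -0.0539 -0.0072]
1 0.02 460 [0.0009 0.0125 0.0338] [-0.0576 -0.0082 -0.0067]
1 0.025 472 [0.0009 0.0127 0.0339] [-0.0575 -0.0082 -0.0069]
1 0.05 495 [0.001  0.0151 0.034 ] [-0.0504 -0.0075  0.0169]
1 0.055 494 [0.002  0.0164 0.034 ] [-0.0475 -0.0104  0.016 ]
1 0.06 661 [0.0015 0.0151 0.0335] [-0.041  -0.0072  0.0159]
1 0.065 574 [0.001  0.0187 0.034 ] [-0.0142  0.0063  0.017 ]
1 0.07 481 [0.0016 0.022  0.0339] [-0.0143  0.0156  0.0172]
```

```bash
python3 - <<'E'
from h import *
im,d,c,M=cam("wrist"); C=cloud(d,c,np.array(c['mount'])); I=im.astype(int)
a=cv2.resize(im[110:200,195:310],(800,600)); save(a,'w7.png')
# fuse band: points by y, z in .001-.008 (top at .038-> tool z .0025)
m=(C[...,2]>-.001)&(C[...,2]<.0055)&(abs(C[...,0]-.061)<.012)
for y in np.arange(-.018,.019,.003):
    q=m&(abs(C[...,1]-y)<.0015)
    if q.sum()>3: P=C[q]; print(round(y,4),q.sum(),np.percentile(P[:,0],[2,98]).round(4),np.percentile(P[:,2],[5,50]).round(4))
E
```

```text
-0.018 36 [0.0621 0.0685] [0.0014 0.0033]
-0.015 53 [0.0541 0.0686] [0.0007 0.0028]
-0.012 102 [0.0538 0.0685] [0.0009 0.0027]
-0.009 67 [0.0574 0.0652] [0.0017 0.0032]
-0.006 66 [0.0577 0.0652] [0.0019 0.0036]
-0.003 67 [0.057  0.0652] [0.0021 0.0031]
-0.0 52 [0.057  0.0646] [0.002  0.0032]
0.003 67 [0.0573 0.0652] [0.0022 0.0032]
0.006 69 [0.057  0.0652] [0.0023 0.0035]
0.009 82 [0.0548 0.0674] [0.0014 0.0031]
0.012 90 [0.0539 0.0686] [0.0007 0.0025]
0.015 50 [0.0624 0.0686] [0.0006 0.0029]
0.018 15 [0.0624 0.0683] [0.002  0.0036]
```

View pics/w7.png

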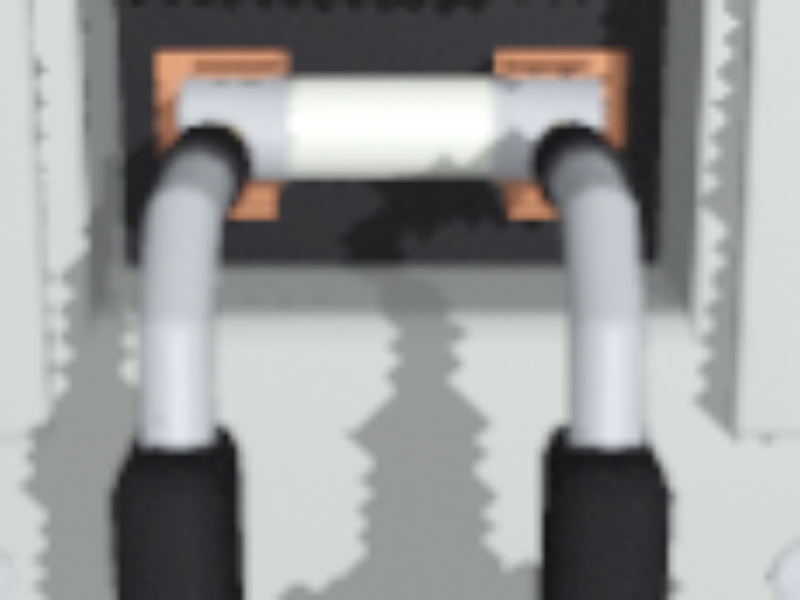

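```bash
python3 -m crank '[[[0,0,0.1,0],[0,0,0.2,0],[0,0,0.26,0],[0,0,0.3,0],[0,0,0.3,0]]]'|head -2; python3 fz.py; python3 -m crank '[[[0,0,0.04,0],[0,0,0.08,0],[0,0,0.08,0]]]'|head -2; python3 fz.py
```

```text
t: 18.92
eef_pos: [0.3617, 0.2678, 0.0329]
F [-0.243 -0.291 -0.574 -0.159  0.008 -0.001] sd 0.47 [0.36173685 0.2678379  0.0329728 ] 0.036436390089996475
t: 19.85
eef_pos: [0.3617, 0.2678, 0.0309]
F [-0.265 -0.13  -0.067 -0.192  0.072  0.005] sd 0.53 [0.36175385 0.26787068 0.03097027] 0.036156799274290385
```

```bash
python3 - <<'E'
from h import *
im,d,c,M=cam("wrist"); C=cloud(d,c,np.array(c['mount']))
m=(C[...,2]<-.054)&(C[...,2]>-.062)&(abs(C[...,1])<.02)&(C[...,0]>.014)&(C[...,0]<.044)
for s in (-1,1):
    P=C[m&(s*C[...,1]>0)]; print(s,np.polyfit(P[:,0],P[:,2],1).round(4),np.median(P,0).round(4))
s=arm.get_state(); print(s['width'],s['gripper_force'],s['t'])
arm.job_done()
E
```

```text
-1 [-0.0016 -0.0568] [ 0.0293 -0.0145 -0.0569]
1 [-0.0039 -0.0568] [ 0.0297  0.0136 -0.0569]
0.03649874540173338 8.408739566802979 20.45
the job is handed in; nothing more can be done
```

The cover is fully open and the job is handed in at 20.5 s with the tweezers still held level: tips about 28 mm apart, one on each fuse cap, probes pushed in about 2.4 mm by the wrist force (rise of 0.9 N).

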